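Pass a moulded clip into the dry box through its two-door lock

ROBOT

A 6-joint arm with a two-finger parallel gripper is mounted at the origin on the work surface; the furniture and walls round the work are solid. World frame = base frame: x ahead of the robot, y to its left, z up, the work surface at z = 0. Lengths are in m, angles in rad, forces in N, time in s.
With the tool pointing down it reaches from about 0.3 to 0.825 m from the base axis. Payload 5.4 kg.
Tool frame: the origin (TCP) lies at the very end of the fingers, on their centre line; the grasp point (between the pads) lies 19 mm behind it; z points along the fingers, x is the direction in which the jaws open and shut, and the axes are right-handed (so a half turn about z gives the same grasp; the last joint's range is limited). The gripper opens to 92 mm and grips with 3 to 60 N. Pads are 20 mm wide; open, the fingers measure 128 mm over their backs; the gripper's body (75 mm by 189 mm) begins 69 mm behind the grasp point.
Start: joints at [-0.21, 0.158, 1.597, -0, 1.386, -0.21], TCP at [0.575, -0, 0.179] pointing down, gripper open.
Joint ranges: [-2.91, 2.91], [-0.94, 2.29], [0.18, 2.7], [-1.29, 4.43], [0.17, 2.64], [-3, 3]. Speed limits (rad/s): [2.57, 2.57, 3.14, 3.14, 3.14, 3.14].

INTERFACE

Orientations are given as a rotation vector (axis times angle).
In Python, from workcell import bot gives the robot as it stands. Calls block until the motion is done:
- bot.goto(position, orientation): joint-space move of the TCP to a pose.
- bot.line_to(position, rot=None, max_speed=0.15): straight line of the TCP; rot=None keeps the orientation; max_speed is the mean speed in m/s.
- bot.set_joints(angles): joint-space move.
- bot.set_gripper(opening, newtons=None): opening from 0.0 (shut) to 1.0 (fully open); newtons is the grip in N (None keeps the last); returns when the fingers have stopped.
- bot.hold(seconds).
- bot.inverse_kinematics(position, orientation): joint angles nearest the present ones, or None.
- bot.read_camera(name): name is "scene" or "side" or "wrist"; returns a dict with "pixels" (420x560x3 uint8, blue, green, red), "fx", "fy", "cx", "cy" (pixels), "R" (3x3) and "t" (3): a world point X has camera coordinates R X + t. Camera axes: x right, y down, z forward; pixel columns grow to the right and rows downward; lengths in m; the calibration is good to about 2 mm. The wrist camera is an equidistant fisheye: a pixel r from the principal point sees the ray r / f radians off the axis. A picture is of the moment at which its call begins. There is no depth.
A pose or a line that the arm cannot do raises bot.MotionError and nothing moves.
- bot.job_done(): hands the job in, once; it reports no verdict.
Readings, each from a call of its own:
- bot.current_clock(): time.
- bot.current_joints(): joint angles.
- bot.current_joint_vel(): joint speeds.
- bot.current_effort(): joint torques, N m.
- bot.current_ee_pos(): TCP position.
- bot.current_tool_rot(): TCP orientation.
- bot.current_contact_force(): force on the tool from outside, world axes, zero at the start.
- bot.current_ft_torque(): the same for the moment, N m.
- bot.current_opening(): opening from 0.0 (shut) to 1.0 (fully open).
Only numpy, scipy, OpenCV 4.12 (cv2) and the standard library are available. Lean on these libraries where they do the work, as an engineer would, in place of code of your own. Each camera call takes 0.05 s, during which the arm holds its last target. There are 200 camera calls.

TASK

Pass the navy-blue moulded clip into the clear dry box through its lock, never having both doors open at once. Raise the lid (the outer door) by its bar until its folding stay locks and holds it, put the clip in the chamber and let go, press the stay's orange knee peg down to unlock it and bring the lid fully shut; only then lift the orange gate (the inner door) well up so that the clip slides down the chute into the dry box, and finally push the gate fully down again. Leave the two red clips lying where they are.

Things in the scene. Friction and masses are not known exactly. Their poses are not given: they have to be found in the camera images.
- hatch: Dry box with its transfer lock, one fixed unit. Origin: on the table, under the middle of the lock chamber. Its x runs up the chute, from the dry box through the gate to the chamber; y from the lid's handle side to its hinge side; z up. The clear closed box lies at x -202 to -62, 117 mm high. Gate guides at x -65 to -47, y +-58 to 70 mm are 166 mm high.
- chamber_mouth (a point): Middle of the chamber's open top, 132 mm above the table; axes as the hatch. Blue walls; free inside x -45 to +51, y -51 to +51 mm. The floor is a slippery white chute, full width, falling 26 deg to -x: 102 mm above the table at x +50, 50 mm at the gate (x -56). A clip let go on it slides down against the shut gate.
- lid (a joint): Outer door: aluminium lid 112 x 162 x 8 mm, 0.55 kg; rad, 0 shut, grows as it opens. Hinge along the hatch's x at y +105 mm, 134 mm high. The locked stay holds it at about 1.35, leaning 13 deg over the chamber; it can go up only about 0.03 further, where the straight stay stops it. Damped: with the stay unlocked it sinks shut by itself within about 3 s.
- lid_handle (a point): Middle of the lid's black round handle bar, 12 mm thick, along the hatch's x, 52 mm clear between its rods, 40 mm out from the lid's edge on two 8 mm rods at its ends. Shut, it is 138 mm above the table, 205 mm from the hinge line, 34 mm clear of the chamber wall. It can turn in a grip. Axes turn with the lid.
- lid_hinge (a point): Point on the lid's hinge line, level with the middle of the handle bar's length. Beware of the room: a moulding machine 0.61 m tall stands behind the robot on its left (x -0.48 to -0.07, y +0.04 to +0.46 m), which an elbow can strike when the arm works close in or far to the left; tilting the tool so that the wrist lies farther out and to the right helps.
- stay (a joint): Knee angle of the lid's folding stay (two steel links outside the chamber's far wall); rad. 0 folded (lid shut), 2.58 straight, 2.78 locked past straight at its stop. A weak spring pulls it over when the lid is raised as far as it goes. A few newtons down on the knee unlock it; pressed only a little it locks again: follow it down some 45 mm, until the lid sinks.
- stay_knee (a point): On the axis of the orange round peg at the stay's knee, 16 mm thick, along the hatch's x from +66 to +116 mm (this point at +105, its outer end). Locked, it is 160 mm high at hatch y -11 mm. It swings about a pin at y -53 mm, 120 mm high, radius 58 mm: pressed down it goes down and to +y. Pressed near its end, the lid has room to come down beside the gripper.
- gate (a joint): Inner door: height by which the orange plate (98 mm wide, 6 mm thick) is raised; m, 0 shut, at most 0.065. Slides straight up; let go, it sinks back slowly. The clip passes under it from about 0.03, surely from 0.05, within 1 s.
- gate_grip (a point): Middle of the gate's black T-grip, a round bar 12 mm thick and 60 mm long along the hatch's y, above the gate at hatch x -56 mm; shut, it is 174 mm above the table and 32 mm above the shut lid's top face.
- navy_clip_centre (a point): Centre, half-way up, of the navy-blue speckled moulded clip to be passed in: a flat closed loop 27 mm wide (its x), 75 mm long (its y), 8 mm thick (its z), 18 g, lying flat on the table. Grip it across its width.
- navy_clip: The same clip; origin under its centre, axes as above.
- red_clip_1_centre (a point): Centre of a red clip of the same shape and size, to be left alone. Any clip has at least 7 cm from its centre to the next one's.
- red_clip_2_centre (a point): Centre of the other red clip, to be left alone.

How it is judged:
By the outcome, as a careful person would: the job done as asked, in the order asked, and still so for the second after the job is handed in, with the robot touching nothing.
It also fails if it takes over 72 s, if anything falls off the work surface, if the arm or the gripper's body presses on something with over 40 N, if the wrist force passes 120 N, or if a joint passes its speed limit or range.

## Working session

There is one attempt and no reset: what is moved stays moved. The work goes in short steps, each a Python script; the robot and the scene stay as the last script left them, time stands still between calls to the robot, and variables do not carry over. Pictures are saved under pics/ and viewed, about 8 in all and at most 12, crops included, and the job is handed in when it is done.

```bash
mkdir -p pics; ls
python3 - <<'E'
from workcell import bot
import cv2,numpy as np
for n in("scene","side"):
    c=bot.read_camera(n); cv2.imwrite(f"pics/{n}0.png",c["pixels"])
    print(n,c["fx"],c["fy"],c["cx"],c["cy"],np.round(c["R"],3).tolist(),np.round(c["t"],3).tolist(), np.round(-np.array(c["R"]).T@np.array(c["t"]),3))
a=cv2.imread("pics/scene0.png");b=cv2.imread("pics/side0.png")
E
```

```text
pics
scene 457.5247277654811 457.5247277654811 272.2642802138592 204.74627444274233 [[0.757, -0.653, -0.008], [-0.506, -0.578, -0.64], [0.413, 0.489, -0.768]] [-0.35, 0.317, 1.353] [-0.134 -0.707  1.239]
side 528.4169346991376 528.4169346991376 286.6413806552325 208.35143653804684 [[0.498, -0.867, 0.004], [-0.662, -0.383, -0.644], [0.56, 0.318, -0.765]] [-0.216, 0.405, 1.29] [-0.348 -0.443  1.248]
```

View pics/scene0.png

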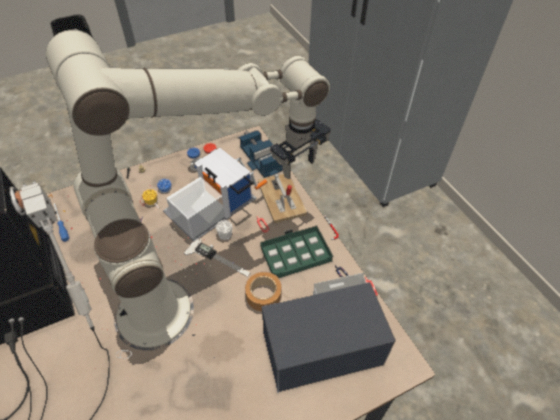

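View pics/side0.png

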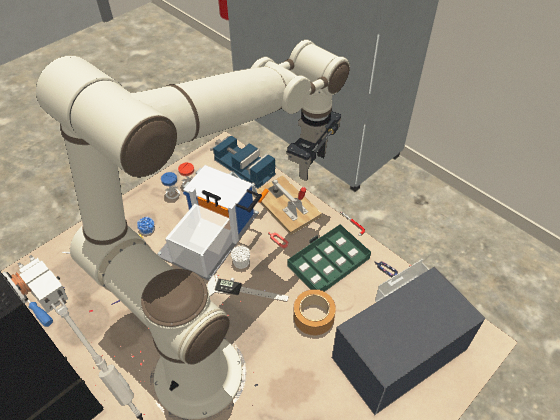

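Scene view: hatch around (205,190), knee peg near (262,183), red clips near (262,224) and (334,230), and the navy clip near (341,271). Side view shows the same layout, with the hatch at (215,210) and the navy clip at (386,268). I'll zoom in.

Run:
```python
import cv2,numpy as np
a=cv2.imread("pics/scene0.png");b=cv2.imread("pics/side0.png")
A=cv2.resize(a[135:245,155:285],None,fx=3,fy=3,interpolation=cv2.INTER_CUBIC)
B=cv2.resize(b[155:285,155:285],None,fx=3,fy=3,interpolation=cv2.INTER_CUBIC)
C=cv2.resize(b[210:290,260:410],None,fx=3,fy=3,interpolation=cv2.INTER_CUBIC)
im=np.zeros((600,800,3),np.uint8)
im[:330,:390]=A; im[:390,400:790]=B; im[335:575,:450][:, :390]=C[:,60:]
im[:390,400:790]=B
cv2.imwrite("pics/z1.png",im)
```

```text
(no output)
```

View pics/z1.png

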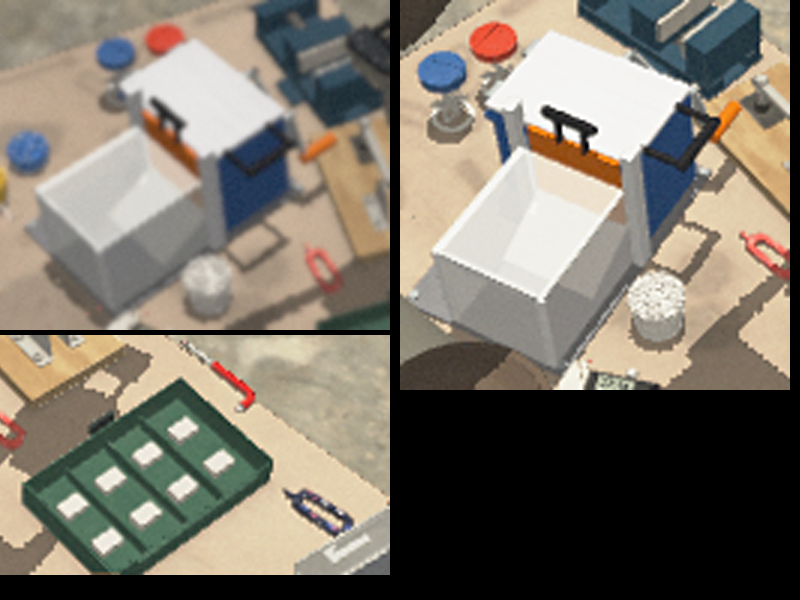

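The zoom shows the lid (side-crop corners (553,32) and (700,85)), the T-grip (546,115)-(594,129), the bar (688,164)-(717,124) and the orange peg at (728,120). I'll fit the hatch pose from these points and measure the clips.

```bash
cat > h.py <<'E'
import cv2,numpy as np
from scipy.optimize import least_squares
from scipy.spatial.transform import Rotation as Rn
from workcell import bot
def proj(c,P):
    P=np.atleast_2d(P)@np.array(c["R"]).T+c["t"]
    return np.c_[c["fx"]*P[:,0]/P[:,2]+c["cx"],c["fy"]*P[:,1]/P[:,2]+c["cy"]]
def ray(c,uv,fish=False):
    p=(np.atleast_2d(uv)-[c["cx"],c["cy"]])/[c["fx"],c["fy"]]
    if fish:
        r=np.linalg.norm(p,axis=1,keepdims=True); d=np.c_[p*np.sinc(r/np.pi),np.cos(r)]
    else: d=np.c_[p,np.ones(len(p))]
    R=np.array(c["R"]); return -R.T@np.array(c["t"]), d@R
def plane(c,uv,z,fish=False):
    o,d=ray(c,uv,fish); return o+d*((z-o[2])/d[:,2])[:,None]
def fproj(c,P):
    P=np.atleast_2d(P)@np.array(c["R"]).T+c["t"]
    q=np.linalg.norm(P[:,:2],axis=1); th=np.arctan2(q,P[:,2])
    return P[:,:2]/q[:,None]*th[:,None]*c["fx"]+[c["cx"],c["cy"]]
def H(p,P):
    P=np.atleast_2d(P); c,s=np.cos(p[2]),np.sin(p[2])
    return np.c_[p[0]+c*P[:,0]-s*P[:,1],p[1]+s*P[:,0]+c*P[:,1],P[:,2]]
E
python3 - <<'E'
from h import *
pts=np.array([[-56,30,174],[-56,-30,174],[-30,-100,138],[30,-100,138],[56,102,142],[56,-60,142]])/1e3
S=np.array([[546,115],[594,129],[688,164],[717,124],[553,32],[700,85]],float); S=(S-[400,0])/3+155
A=np.array([[153,104],[182,125],[250,172],[288,148],[195,42],[290,112]],float)/3+[155,135]
cs,ca=bot.read_camera("side"),bot.read_camera("scene")
f=lambda p:np.r_[(proj(cs,H(p,pts))-S).ravel(),(proj(ca,H(p,pts))-A).ravel()]
r=least_squares(f,[.5,.1,-.5],loss="soft_l1"); print(r.x,np.degrees(r.x[2])); print(np.round(f(r.x).reshape(-1,2),1).tolist())
for n,c,box in(("side",cs,(340,230,420,290)),("scene",ca,(325,255,365,290))):
    im=c["pixels"].astype(int); b,g,rr=im[...,0],im[...,1],im[...,2]
    m=((b-rr>8)&(b<130)&(b>g+5)).astype(np.uint8)
    k=np.zeros_like(m); x0,y0,x1,y1=box; k[y0:y1,x0:x1]=m[y0:y1,x0:x1]
    vu=np.argwhere(k); P=plane(c,vu[:,::-1],.004)[:,:2]; 
    (cx,cy),(w,h),an=cv2.minAreaRect(P.astype(np.float32)*1000)
    u,s,vt=np.linalg.svd(P-P.mean(0)); print(n,len(P),P.mean(0),"rect",cx,cy,w,h,an,"axis",np.degrees(np.arctan2(vt[0,1],vt[0,0])),vu.min(0),vu.max(0))
    h=cv2.inRange(cv2.cvtColor(c["pixels"],cv2.COLOR_BGR2HSV),(0,130,100),(5,255,255))
    nn,l,st,ce=cv2.connectedComponentsWithStats(h)
    for i in range(1,nn):
        if st[i,4]>15: print(" red",ce[i].round(),st[i,4],plane(c,ce[i],.004)[0].round(3))
E
```

```text
[0.43524433 0.20265455 0.03439256] 1.9705488140554124
[[-0.1, -1.9], [2.5, 1.2], [-0.9, 1.0], [0.3, -0.2], [-0.5, -0.6], [-1.8, 0.9], [-0.1, -1.5], [1.7, 1.3], [0.2, 0.9], [1.6, -0.5], [0.0, -1.0], [-1.2, 0.2]]
side 53 [ 0.51330611 -0.27479069] rect 514.9141845703125 -274.28326416015625 64.90269470214844 25.957490921020508 75.08019256591797 axis -97.61886801001964 [262 375] [275 396]
 red [223.   8.] 88 [1.444 0.911 0.004]
 red [186. 169.] 158 [0.546 0.446 0.004]
 red [302. 193.] 62 [0.643 0.066 0.004]
 red [358. 226.] 53 [ 0.612 -0.145  0.004]
 red [279. 240.] 81 [0.447 0.034 0.004]
scene 6 [ 0.51231195 -0.25647139] rect 512.0133666992188 -256.80389404296875 15.250287055969238 5.256983757019043 32.129337310791016 axis -147.89740016397974 [268 337] [272 339]
 red [209. 147.] 85 [0.536 0.466 0.004]
 red [288. 189.] 24 [0.622 0.096 0.004]
 red [335. 232.] 30 [ 0.612 -0.146  0.004]
```

```bash
cat >> h.py <<'E'
def rv(d,j):
    "rotvec for tool z along d and jaws (x) along j"
    d=np.array(d,float)/np.linalg.norm(d); j=np.array(j,float); j-=d*(j@d); j/=np.linalg.norm(j)
    return Rn.from_matrix(np.c_[j,np.cross(d,j),d]).as_rotvec()
def hv(p,v): return H([0,0,p[2]],v)[0]
E
python3 - <<'E'
from h import *
p=[.435,.203,.034]
print(bot.current_clock(),bot.current_tool_rot())
def t(name,P,d,j):
    r=[]
    for s in(1,-1):
        q=bot.inverse_kinematics(H(p,P)[0].tolist(),rv(hv(p,d),s*hv(p,j)).tolist())
        r.append(None if q is None else np.round(q,2).tolist())
    print(name,r)
for a in(0,.25,.5):
    d=[0,np.sin(a),-np.cos(a)];J=[0,1,0]
    print("tilt",a)
    t("bar shut",[0,-.1,.12],d,J); t("bar open",[0,.06,.315],d,J); t("peg",[.105,0,.165],d,J); t("peg above",[.105,-.01,.25],d,J)
    t("drop",[0,0,.11],d,[1,0,0]); t("gate",[-.056,0,.155],d,[1,0,0]); t("gate up",[-.056,0,.26],d,[1,0,0])
    d=[np.sin(a),0,-np.cos(a)]
q=bot.inverse_kinematics([.513,-.275,.1],rv([0,0,-1],[.97,-.25,0]).tolist());print(q)
# kinematic fit: UR-like
rng=np.random.default_rng(0);Q=[];T=[]
for i in range(25):
    X=np.array([rng.uniform(.35,.65),rng.uniform(-.3,.3),rng.uniform(.1,.4)]);w=rv(rng.normal(0,.3,3)+[0,0,-1],rng.normal(0,1,3))
    q=bot.inverse_kinematics(X.tolist(),w.tolist())
    if q is not None:Q.append(q);T.append((X,w))
def fk(q,g):
    R0=Rn.from_euler('z',q[0]); u=R0.apply([1,0,0]); l=R0.apply([0,1,0]); k=np.array([0,0,1.])
    b=q[1]+g[7]; e=g[0]*k+g[1]*l+g[6]*u; el=e+g[2]*(np.sin(b)*u+np.cos(b)*k); b+=q[2]
    return el, el+g[3]*(np.sin(b)*u+np.cos(b)*k)+g[8]*l+g[9]*(np.cos(b)*u-np.sin(b)*k), b,u,l,k
def res(g):
    o=[]
    for q,(X,w) in zip(Q,T):
        el,W,b,u,l,k=fk(q,g); b+=q[3]
        # wrist: last two links: offset along l and dir after joint4, tool length along tool z
        o.append(W+g[4]*(np.sin(b)*u+np.cos(b)*k)+g[5]*Rn.from_rotvec(w).apply([0,0,1])-X)
    return np.ravel(o)
best=min((least_squares(res,np.r_[.2,.1,.4,.4,.1,.2,0,0,0,0]*rng.uniform(.5,1.5,10)+rng.normal(0,.02,10)) for _ in range(10)),key=lambda r:r.cost)
print(len(Q),best.cost,best.x.round(3))
E
```

```text
0.2 [-3.14135865e+00  5.78130188e-05  1.71716214e-03]
tilt 0
bar shut [[-0.04, -0.12, 2.0, -0.0, 1.26, -1.64], [-0.04, -0.12, 2.0, -0.0, 1.26, 1.5]]
bar open [[0.31, -0.08, 1.57, -0.0, 1.64, -1.3], [0.31, -0.08, 1.57, -0.0, 1.64, 1.84]]
peg [[0.16, 0.18, 1.6, -0.0, 1.36, -1.45], [0.16, 0.18, 1.6, -0.0, 1.36, 1.69]]
peg above [[0.14, 0.12, 1.5, -0.0, 1.52, -1.47], [0.14, 0.12, 1.5, -0.0, 1.52, 1.68]]
drop [[0.18, -0.02, 1.93, -0.0, 1.23, 0.15], [0.18, -0.02, 1.93, 0.0, 1.23, -2.99]]
gate [[0.2, -0.22, 2.01, -0.0, 1.35, 0.17], [0.2, -0.22, 2.01, 0.0, 1.35, -2.97]]
gate up [[0.2, -0.28, 1.86, -0.0, 1.56, 0.17], [0.2, -0.28, 1.86, 0.0, 1.56, -2.97]]
tilt 0.25
bar shut [[-0.24, -0.13, 2.03, 0.25, 1.32, -1.92], [-0.24, -0.13, 2.03, 0.25, 1.32, 1.22]]
bar open [[0.12, -0.17, 1.69, 0.25, 1.61, -1.47], [0.12, -0.17, 1.69, 0.25, 1.61, 1.67]]
peg [[-0.0, 0.13, 1.68, 0.26, 1.35, -1.67], [-0.0, 0.13, 1.68, 0.26, 1.35, 1.47]]
peg above [[-0.02, 0.07, 1.58, 0.25, 1.51, -1.64], [-0.02, 0.07, 1.58, 0.25, 1.51, 1.5]]
drop [[-0.01, -0.09, 2.01, 0.26, 1.24, -0.14], None]
gate [[-0.02, -0.3, 2.1, 0.26, 1
[... 189 characters left out ...]
06, -0.23, 1.79, 0.5, 1.62, -1.66], [-0.06, -0.23, 1.79, 0.5, 1.62, 1.49]]
peg [[-0.16, 0.14, 1.74, 0.5, 1.39, -1.88], [-0.16, 0.14, 1.74, 0.5, 1.39, 1.26]]
peg above [[-0.17, 0.07, 1.64, 0.49, 1.55, -1.82], [-0.17, 0.07, 1.64, 0.49, 1.55, 1.32]]
drop [[-0.2, -0.07, 2.07, 0.5, 1.31, -0.41], [-0.2, -0.07, 2.07, 0.5, 1.31, 2.73]]
gate [[-0.24, -0.3, 2.17, 0.48, 1.44, -0.38], [-0.24, -0.3, 2.17, 0.48, 1.44, 2.76]]
gate up [[-0.24, -0.39, 2.03, 0.48, 1.64, -0.27], [-0.24, -0.39, 2.03, 0.48, 1.64, 2.87]]
[-6.99557419e-01  2.47691852e-01  1.65583789e+00 -8.88178420e-16
  1.23806291e+00 -4.47314961e-01]
24 4.536445234016661e-26 [ 0.298 -0.336  0.386  0.519 -0.     0.357  0.    -0.     0.456  0.048]
```

```bash
cat >> h.py <<'E'
def elbow(q,lat):
    u=np.array([np.cos(q[0]),np.sin(q[0]),0]); l=np.array([-u[1],u[0],0]); k=np.array([0,0,1.])
    s=.298*k+lat*l; return s,s+.386*(np.sin(q[1])*u+np.cos(q[1])*k),u,l
E
python3 - <<'E'
from h import *
cs,ca=bot.read_camera("side"),bot.read_camera("scene")
q=bot.current_joints()
for lat in(-.1,0,.1,.15,.2,.25,.3):
    s,e,u,l=elbow(q,lat); print(lat,proj(cs,[s,e]).round().tolist(),proj(ca,[s,e]).round().tolist())
E
```

```text
-0.1 [[214.0, 345.0], [218.0, 197.0]] [[142.0, 288.0], [126.0, 162.0]]
0 [[180.0, 314.0], [173.0, 164.0]] [[129.0, 256.0], [109.0, 129.0]]
0.1 [[148.0, 285.0], [132.0, 134.0]] [[117.0, 228.0], [95.0, 100.0]]
0.15 [[134.0, 272.0], [113.0, 120.0]] [[111.0, 214.0], [89.0, 87.0]]
0.2 [[119.0, 259.0], [95.0, 107.0]] [[106.0, 202.0], [83.0, 74.0]]
0.25 [[106.0, 246.0], [78.0, 94.0]] [[101.0, 190.0], [77.0, 62.0]]
0.3 [[92.0, 234.0], [62.0, 82.0]] [[97.0, 178.0], [72.0, 51.0]]
```

The arm geometry is identified: the elbow is at z≈0.68 and the upper arm runs about 0.22 to the left. Next I'll search for tool tilts that keep it clear of the machine.

```bash
cat >> h.py <<'E'
def clr(q):
    s,e,u,l=elbow(q,.22); t=np.linspace(0,1,30)[:,None]
    P=np.r_[s+t*(e-s), e+l*.08+ -t*l*.27]
    dx=np.maximum(np.maximum([-.48,.04,0]-P,P-[-.07,.46,.61]),0); return np.linalg.norm(dx,axis=1).min()-.075
E
python3 - <<'E'
from h import *
p=[.435,.203,.034]
def t(name,P,J,bar):
    o=[]
    for a in np.arange(-.6,.61,.2):
      for b in np.arange(-.8,.81,.2):
        d=[np.tan(b),np.tan(a),-1]   # wrist lies toward -d
        # pure rotation about bar is free; other is limited
        for s in(1,-1):
            q=bot.inverse_kinematics(H(p,P)[0].tolist(),rv(hv(p,d),s*hv(p,J)).tolist())
            if q is not None: o.append((round(clr(q),3),round(b,1),round(a,1),s,np.round(q,2).tolist()))
    o.sort(key=lambda x:-x[0])
    print(name)
    sel=[x for x in o if x[0]>.02] or o[:3]
    sel.sort(key=lambda x:abs(x[1])+abs(x[2]))
    for x in sel[:5]:print("  ",x)
    z=[x for x in o if x[1]==0 and x[2]==0]; print("   untilted",z[:1])
Y=[0,1,0];X=[1,0,0]
t("bar shut",[0,-.1,.12],Y,0);t("bar mid",[0,-.04,.26],Y,0);t("bar open",[0,.06,.315],Y,0);t("peg",[.105,0,.165],Y,0)
t("drop",[0,0,.11],X,0);t("gate",[-.056,0,.155],X,0);t("gate up",[-.056,0,.22],X,0)
E
```

```text
bar shut
   (np.float64(0.031), np.float64(-0.2), np.float64(0.2), 1, [-0.17, 0.06, 1.85, 0.15, 1.46, -1.79])
   (np.float64(0.031), np.float64(-0.2), np.float64(0.2), -1, [-0.17, 0.06, 1.85, 0.15, 1.46, 1.36])
   (np.float64(0.033), np.float64(-0.0), np.float64(0.6), 1, [-0.48, -0.02, 2.04, 0.52, 1.46, -2.24])
   (np.float64(0.033), np.float64(-0.0), np.float64(0.6), -1, [-0.48, -0.02, 2.04, 0.52, 1.46, 0.91])
   (np.float64(0.058), np.float64(-0.2), np.float64(0.4), 1, [-0.3, 0.08, 1.87, 0.31, 1.51, -1.93])
   untilted [(np.float64(-0.034), np.float64(-0.0), np.float64(0.0), 1, [-0.04, -0.12, 2.0, 0.0, 1.26, -1.64])]
bar mid
   (np.float64(0.027), np.float64(-0.4), np.float64(0.4), 1, [-0.15, 0.13, 1.57, 0.31, 1.88, -1.64])
   (np.float64(0.027), np.float64(-0.4), np.float64(0.4), -1, [-0.15, 0.13, 1.57, 0.31, 1.88, 1.5])
   (np.float64(0.023), np.float64(-0.2), np.float64(0.6), 1, [-0.31, -0.04, 1.78, 0.5, 1.78, -1.84])
   (np.float64(0.023), np.float64(-0.2), np.float64(0.6), -1, [-0.31, -0.04, 1.78, 0.5, 1.78, 1.3])
   (np.float64(0.051), np.float64(-0.4), np.float64(0.6), 1, [-
[... 2135 characters left out ...]
np.float64(-0.6), np.float64(0.6), -1, [-0.16, 0.25, 1.75, 0.41, 1.8, 2.74])
   untilted [(np.float64(-0.075), np.float64(-0.0), np.float64(0.0), 1, [0.2, -0.22, 2.01, 0.0, 1.35, 0.17])]
gate up
   (np.float64(0.033), np.float64(-0.4), np.float64(0.6), 1, [-0.21, 0.0, 1.84, 0.47, 1.8, -0.36])
   (np.float64(0.033), np.float64(-0.4), np.float64(0.6), -1, [-0.21, 0.0, 1.84, 0.47, 1.8, 2.78])
   (np.float64(0.03), np.float64(-0.6), np.float64(0.6), 1, [-0.16, 0.18, 1.7, 0.42, 1.91, -0.35])
   (np.float64(0.03), np.float64(-0.6), np.float64(0.6), -1, [-0.16, 0.18, 1.7, 0.42, 1.91, 2.79])
   untilted [(np.float64(-0.075), np.float64(-0.0), np.float64(0.0), 1, [0.2, -0.26, 1.92, 0.0, 1.48, 0.17])]
```

```bash
cat >> h.py <<'E'
def tri(c1,u1,c2,u2):
    o1,d1=ray(c1,u1);o2,d2=ray(c2,u2); d1,d2=d1[0]/np.linalg.norm(d1),d2[0]/np.linalg.norm(d2)
    s=np.linalg.lstsq(np.c_[d1,-d2],o2-o1,rcond=None)[0]; a,b=o1+s[0]*d1,o2+s[1]*d2
    return (a+b)/2,np.linalg.norm(a-b)
def tilt(p,a,b,bar,s=1):
    d=np.array([np.tan(b),np.tan(a),-1]);d/=np.linalg.norm(d)
    return hv(p,d), rv(hv(p,d),s*np.cross(hv(p,bar),hv(p,d)))
E
python3 - <<'E'
from h import *
cs,ca=bot.read_camera("side"),bot.read_camera("scene")
print("knob",tri(cs,(302,193),ca,(288,189)))
for n,a,b in(("L",(337,327),(265,318)),("bot",(379,386),(272,346)),("top",(441,262),(372,290)),("R",(482,320),(388,345)),("peg",(155+(740-400)/3,155+105/3),(155+333/3,135+140/3))): print(n,tri(cs,a,ca,b))
p=[.435,.203,.034]
bar=H(p,[0,-.1,.138])[0]
for s in(1,-1):
    d,w=tilt(p,.6,-.3,[1,0,0],s); q=bot.inverse_kinematics((bar-.09*d).tolist(),w.tolist()); print(s,q, None if q is None else clr(q))
d,w=tilt(p,.6,-.3,[1,0,0],1) 
q1=bot.inverse_kinematics((bar-.09*d).tolist(),w.tolist());w1=w
d,w=tilt(p,.6,-.3,[1,0,0],-1)
q2=bot.inverse_kinematics((bar-.09*d).tolist(),w.tolist())
w=w1 if abs(q1[5])<abs(q2[5]) else w
bot.goto((bar-.09*d).tolist(),w.tolist()); print(bot.current_clock())
c=bot.read_camera("wrist"); cv2.imwrite("pics/w1.png",c["pixels"]); print(c["fx"],c["cx"],c["cy"],-np.array(c["R"]).T@c["t"])
print(fproj(c,H(p,[[-.03,-.1,.138],[.03,-.1,.138],[-.056,.03,.174],[-.056,-.03,.174],[.056,-.06,.142],[-.056,-.06,.142]])).round().tolist())
E
```

```text
knob (array([0.54182308, 0.0127931 , 0.13332794]), np.float64(0.0026010567124541916))
L (array([ 0.20984259, -0.26671716,  0.12179859]), np.float64(0.026638579726814802))
bot (array([ 0.11693512, -0.39280676,  0.2239663 ]), np.float64(0.0430952427096506))
top (array([ 0.44223439, -0.4186413 ,  0.2047582 ]), np.float64(0.02806100746841212))
R (array([ 0.36050876, -0.54396703,  0.18761985]), np.float64(0.010478792316127842))
peg (array([0.54401108, 0.12664129, 0.07727078]), np.float64(0.0020438007192954783))
1 [-0.45272824  0.1894258   1.64455906  0.38972426  1.82363401 -2.13732716] 0.09123252144890683
-1 [-0.45272824  0.1894258   1.64455906  0.38972426  1.82363401  1.00426549] 0.09123252144890683
1.5167
325.19226210127806 280.0235981696897 211.16185950896948 [ 0.58108433 -0.04470228  0.36206476]
[[281.0, 232.0], [281.0, 175.0], [172.0, 230.0], [207.0, 248.0], [243.0, 141.0], [248.0, 243.0]]
```

View pics/w1.png

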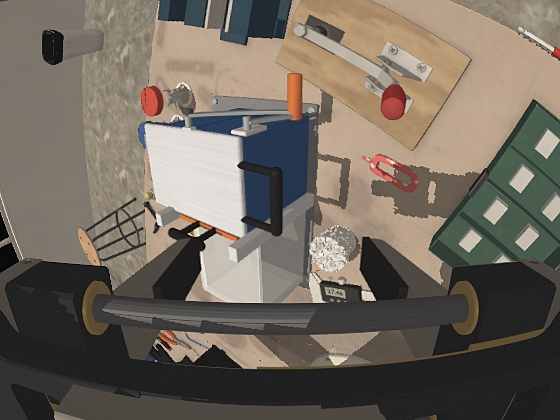

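Wrist view 1: lid face spans (147,125) to (245,238), bar at x≈277 from y≈168 to 234, orange peg at (295,75)-(295,118), clamp knob at (393,101), red clip at (392,172). I'll zoom on the hatch to refine its pose.

Run:
```python
import cv2
a=cv2.imread("pics/w1.png"); cv2.imwrite("pics/z2.png",cv2.resize(a[90:250,135:335],None,fx=4,fy=3.75,interpolation=cv2.INTER_CUBIC))
```

```text
(no output)
```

View pics/z2.png

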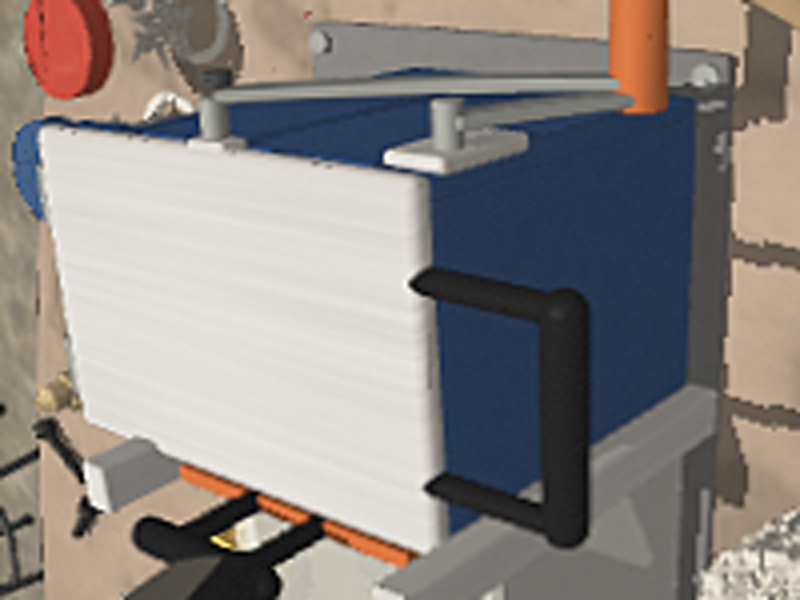

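Zoom: the bar rod joints are at (570,308) and (567,520), the lid corners at (45,130), (420,180), (440,545) and (85,420), and the T-grip runs (150,535)-(262,580). I'll refit with all views.

Run:
```python
from h import *
c=bot.read_camera("wrist")
pts=np.array([[30,-100,138],[-30,-100,138],[56,102,142],[56,-60,142],[-56,-60,142],[-56,102,142],[-56,27,176],[-56,-27,176]])/1e3
U=np.array([[570,308],[567,520],[45,130],[420,180],[440,545],[85,420],[150,535],[262,580]],float)/[4,3.75]+[135,90]
f=lambda p:(fproj(c,H(p,pts))-U).ravel()
r=least_squares(f,[.435,.203,.034],loss="soft_l1"); print("wrist",r.x,f(r.x).reshape(-1,2).round(1).tolist())
cs,ca=bot.read_camera("side"),bot.read_camera("scene")
print("clock",bot.current_clock())
P2=np.array([[-56,27,176],[-56,-27,176],[-30,-100,138],[30,-100,138],[56,102,142],[56,-60,142]])/1e3
S=np.array([[546,115],[594,129],[688,164],[717,124],[553,32],[700,85]],float); S=(S-[400,0])/3+155
A=np.array([[153,104],[182,125],[250,172],[288,148],[195,42],[290,112]],float)/3+[155,135]
g=lambda p:np.r_[f(p),(proj(cs,H(p,P2))-S).ravel(),(proj(ca,H(p,P2))-A).ravel()]
r2=least_squares(g,r.x,loss="soft_l1"); print("all",r2.x,g(r2.x).reshape(-1,2).round(1).tolist())
# red clip (adjacent) sanity
```

```text
wrist [0.43695127 0.20711156 0.03530342] [[-0.2, -0.5], [0.9, 0.3], [-1.9, -0.9], [-0.5, 0.5], [0.1, 4.9], [0.3, 0.8], [-2.0, -3.2], [1.0, -0.1]]
clock 1.7167
all [0.43688834 0.20647985 0.03525869] [[0.4, -0.3], [1.4, 0.5], [-1.6, -0.8], [-0.0, 0.7], [0.6, 5.2], [0.6, 1.0], [-1.7, -3.0], [1.4, 0.2], [-0.1, -2.9], [0.7, -0.6], [-1.7, 0.0], [-0.5, -1.1], [-1.2, -1.4], [-2.6, -0.0], [0.1, -2.3], [0.8, -0.5], [-0.1, 0.0], [1.3, -1.4], [-0.3, -1.7], [-1.5, -0.7]]
```

Refined hatch pose: (0.437, 0.207), yaw 2°. Now I'll check the arc and lift the lid.

```bash
cat >> h.py <<'E'
p=[.437,.207,.0353]
def barp(th): return np.array([0,.105-.205*np.cos(th+.0195),.134+.205*np.sin(th+.0195)])
def st(msg=""): print(msg,round(bot.current_clock(),2),np.round(bot.current_ee_pos(),4),"F",np.round(bot.current_contact_force(),1),"op",round(bot.current_opening(),3))
E
python3 - <<'E'
from h import *
X=[1,0,0]
ths=np.r_[0,.17:1.2:.17,1.25,1.32,1.36,1.385]
W=[]
for th in ths:
    a=.6+.25*min(th/1.35,1); d,w=tilt(p,a,-.4,X,-1); P=H(p,barp(th))[0]+.014*d
    q=bot.inverse_kinematics(P.tolist(),w.tolist()); W.append((P,w,d)); print(round(th,2),None if q is None else (round(clr(q),3),np.round(q,2).tolist()))
bot.set_gripper(.25,15)
P,w,d=W[0]; bot.line_to((P-.05*d).tolist(),w.tolist()); bot.line_to(P.tolist(),max_speed=.08); st("at bar")
bot.set_gripper(0,15); st("gripped")
if not .08<bot.current_opening()<.2: raise SystemExit("no bar in grip?")
for th,(P,w,d) in zip(ths[1:],W[1:]):
    bot.line_to(P.tolist(),w.tolist(),max_speed=.12 if th<1.2 else .05); F=np.linalg.norm(bot.current_contact_force())
    st(f"{th:.2f}")
    if F>35: break
c=bot.read_camera("wrist"); cv2.imwrite("pics/w2.png",c["pixels"])
E
```

```text
0.0 (np.float64(0.069), [-0.34, 0.27, 1.74, 0.39, 1.69, 1.02])
0.17 (np.float64(0.071), [-0.35, 0.23, 1.73, 0.41, 1.76, 1.03])
0.34 (np.float64(0.071), [-0.35, 0.19, 1.71, 0.45, 1.82, 1.05])
0.51 (np.float64(0.069), [-0.34, 0.15, 1.7, 0.49, 1.86, 1.08])
0.68 (np.float64(0.065), [-0.32, 0.12, 1.69, 0.54, 1.9, 1.12])
0.85 (np.float64(0.059), [-0.3, 0.1, 1.68, 0.59, 1.92, 1.16])
1.02 (np.float64(0.052), [-0.26, 0.07, 1.68, 0.65, 1.92, 1.21])
1.19 (np.float64(0.043), [-0.22, 0.06, 1.68, 0.7, 1.91, 1.26])
1.25 (np.float64(0.04), [-0.2, 0.05, 1.68, 0.72, 1.9, 1.27])
1.32 (np.float64(0.036), [-0.19, 0.05, 1.68, 0.74, 1.89, 1.29])
1.36 (np.float64(0.033), [-0.17, 0.05, 1.68, 0.75, 1.88, 1.3])
1.38 (np.float64(0.031), [-0.16, 0.05, 1.68, 0.76, 1.88, 1.31])
at bar 4.11 [0.4359 0.1143 0.1273] F [0.4 0.  0.1] op 0.248
gripped 4.59 [0.4357 0.1143 0.1271] F [-0.2  0.3  0.2] op 0.002no bar in grip?
```

Run:
```python
from h import *
c=bot.read_camera("wrist"); cv2.imwrite("pics/w2.png",c["pixels"])
s=bot.read_camera("side")["pixels"]; 
im=np.zeros((420,800,3),np.uint8); im[:,:400]=c["pixels"][:,80:480]; im[:390,400:790]=cv2.resize(s[140:270,165:295],None,fx=3,fy=3,interpolation=cv2.INTER_CUBIC)
cv2.imwrite("pics/c2.png",im)
print(bot.current_tool_rot(), fproj(c,H(p,[[-.03,-.1,.138],[.03,-.1,.138]])).round().tolist(), fproj(c,bot.current_ee_pos()))
```

```text
[-2.12007567  1.84216713  0.95434177] [[281.0, 275.0], [281.0, 199.0]] [[281.15444013 233.82633   ]]
```

View pics/c2.png

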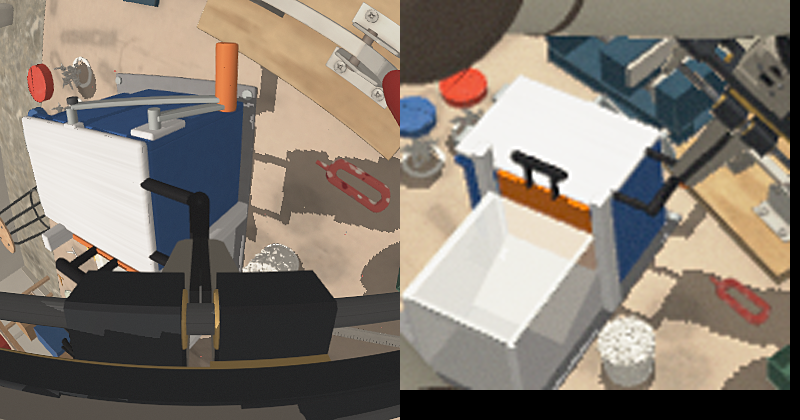

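Run:
```python
from h import *
w=cv2.imread("pics/w2.png"); cs=bot.read_camera("side"); s=cs["pixels"]; ca=bot.read_camera("scene"); a=ca["pixels"]
im=np.zeros((480,800,3),np.uint8)
im[:,:400]=cv2.resize(w[180:340,215:348],(400,480),interpolation=cv2.INTER_CUBIC)
im[:240,400:]=cv2.resize(s[175:225,225:309],(400,240),interpolation=cv2.INTER_CUBIC)
im[240:,400:]=cv2.resize(a[160:210,225:309],(400,240),interpolation=cv2.INTER_CUBIC)
cv2.imwrite("pics/c3.png",im)
t=bot.current_ee_pos(); B=H(p,[[-.03,-.1,.138],[.03,-.1,.138]])
for c,o in((cs,(225,175)),(ca,(225,160))): print(((proj(c,np.r_[[t],B])-o)*4.78).round().tolist())
```

```text
[[127.0, 143.0], [115.0, 165.0], [167.0, 96.0]]
[[85.0, 139.0], [63.0, 154.0], [130.0, 109.0]]
```

View pics/c3.png

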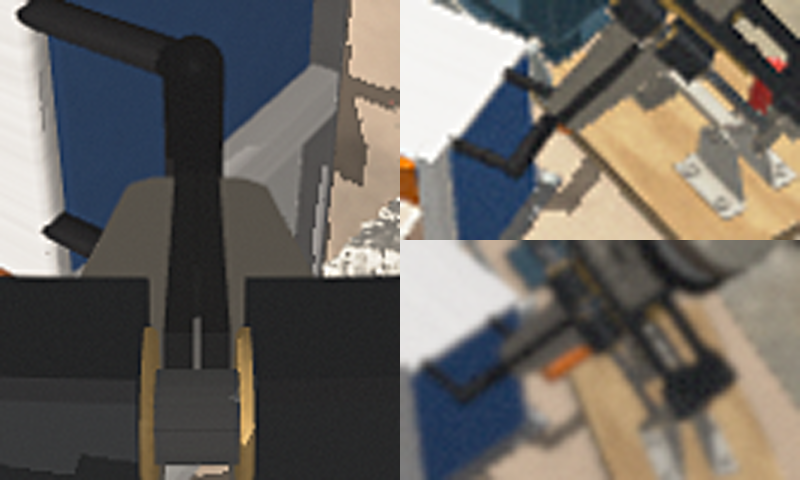

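Wrist zoom: the shut fingers sit in line with the bar, and the bar seems to lie just beyond the tips. I'll feel for it along the tool axis.

Run:
```python
from h import *
d,w=tilt(p,.6,-.4,[1,0,0],-1); P=np.array(bot.current_ee_pos()); F0=np.array(bot.current_contact_force())
for k in range(1,11):
    bot.line_to((P+.0025*k*d).tolist(),max_speed=.03); F=np.array(bot.current_contact_force())-F0
    print(k*2.5,F.round(1),round(bot.current_clock(),2))
    if np.linalg.norm(F)>2.5: break
```

```text
2.5 [-0.7 -0.1  0.8] 5.04
5.0 [ 0.2  0.2 -0.5] 5.29
7.5 [-0.1  0.3  1. ] 5.54
10.0 [0.6 0.2 0.1] 5.79
12.5 [ 1.1 -0.9  2.3] 6.04
```

Run:
```python
from h import *
cw=bot.read_camera("wrist"); cs=bot.read_camera("side")
w=cw["pixels"].copy(); s=cs["pixels"].copy(); t=np.array(bot.current_ee_pos()); st("now")
d=Rn.from_rotvec(bot.current_tool_rot()).as_matrix()
print("tool axes",d.round(3).tolist())
B=H(p,[[-.03,-.1,.138],[.03,-.1,.138]])
def Z(im,x0,y0,wd,ht,k,pts):
    z=cv2.resize(im[y0:y0+ht,x0:x0+wd],None,fx=k,fy=k,interpolation=cv2.INTER_NEAREST)
    for q,col in pts: cv2.circle(z,tuple(int(v) for v in (np.array(q)+.5-[x0,y0])*k),3,col,-1)
    return z
tip=[t,t-.019*d[:,2]]
c1=[(q,(0,255,0)) for q in fproj(cw,B)]+[(q,(255,0,255)) for q in fproj(cw,tip)]
c2=[(q,(0,255,0)) for q in proj(cs,B)]+[(q,(255,0,255)) for q in proj(cs,tip)]
im=np.zeros((600,800,3),np.uint8)
im[:,:400]=Z(w,215,150,100,150,4,c1); im[:400,400:]=Z(s,235,165,50,50,8,c2)
cv2.imwrite("pics/c4.png",im)
```

```text
now 6.14 [0.4317 0.1207 0.1176] F [ 1.4 -1.3  1.2] op 0.006
tool axes [[0.029, -0.937, -0.347], [-0.825, -0.219, 0.521], [-0.564, 0.271, -0.78]]
```

View pics/c4.png

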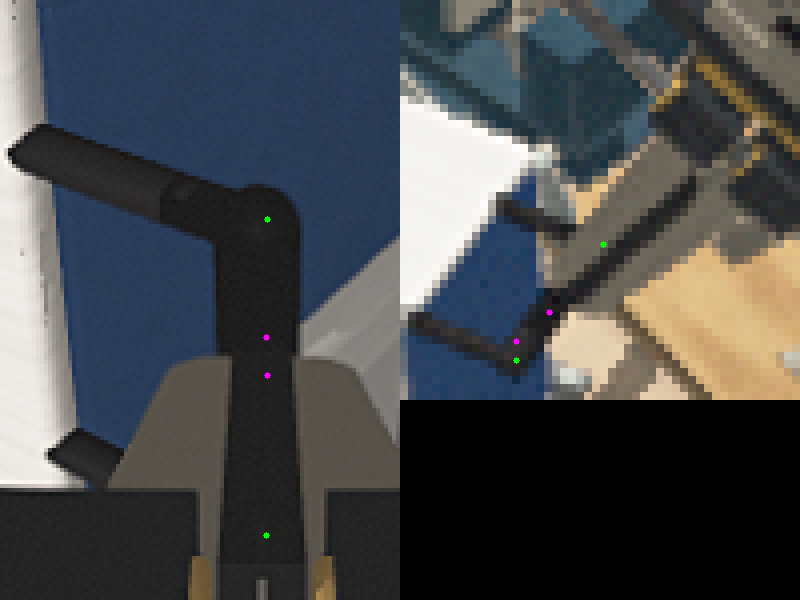

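The bar model (green) matches both views, but the real fingertips end well short of the reported TCP. The side view shows about 32 mm, and the touch at +11.5 mm gives 14+11.5+6≈31.5 mm. I'll correct the tool length by 31.5 mm and regrip.

```bash
cat >> h.py <<'E'
C=.0315   # real fingertip = reported TCP - C*d
def cmd(tip,d): return (np.array(tip)+C*np.array(d)).tolist()
E
cat > lift.py <<'E'
from h import *
X=[1,0,0]
ths=np.r_[0,.17:1.2:.17,1.25,1.32,1.36,1.385]
W=[]
for th in ths:
    a=.6+.25*min(th/1.35,1); d,w=tilt(p,a,-.4,X,-1); P=np.array(cmd(H(p,barp(th))[0]+.014*d,d))
    q=bot.inverse_kinematics(P.tolist(),w.tolist()); W.append((P,w,d)); assert q is not None and clr(q)>.02,(th,q and clr(q))
P,w,d=W[0]; bot.line_to((P-.045*d).tolist(),w.tolist()); bot.set_gripper(.3,15); bot.line_to(P.tolist(),max_speed=.06); st("at bar")
if np.linalg.norm(bot.current_contact_force())>8: raise SystemExit("contact")
bot.set_gripper(0,15); st("gripped")
if not .08<bot.current_opening()<.2: raise SystemExit("no bar in grip?")
for th,(P,w,d) in zip(ths[1:],W[1:]):
    bot.line_to(P.tolist(),w.tolist(),max_speed=.12 if th<1.2 else .05); F=np.linalg.norm(bot.current_contact_force())
    st(f"{th:.2f}")
    if F>35: break
E
python3 lift.py
```

```text
at bar 7.93 [0.425  0.1307 0.1027] F [ 0.6 -0.3  0.4] op 0.302
gripped 8.32 [0.425  0.1312 0.1031] F [0.  2.8 3.5] op 0.118
0.17 8.77 [0.4252 0.1349 0.1373] F [ 2.2 -2.4 -0.6] op 0.125
0.34 9.22 [0.4251 0.1442 0.1717] F [ 1.3 -9.6  0.9] op 0.126
0.51 9.67 [0.425  0.1605 0.2041] F [  0.2 -11.    4.9] op 0.124
0.68 10.12 [0.4246 0.1823 0.2335] F [ 1.8 -9.8  6.1] op 0.127
0.85 10.57 [0.424  0.2086 0.2589] F [ 2.2 -6.6  5.7] op 0.123
1.02 11.02 [0.4232 0.2384 0.2796] F [ 4.1 -3.   3.9] op 0.125
1.19 11.47 [0.4223 0.2709 0.2953] F [ 3.6 -1.3  1.7] op 0.123
1.25 11.88 [0.4218 0.2831 0.2998] F [ 4.2  0.7 -2.7] op 0.126
1.32 12.32 [0.4214 0.2976 0.3045] F [ 3.8  0.9 -2.4] op 0.124
1.36 12.64 [0.4211 0.3053 0.3063] F [ 2.9 -3.3 -0.2] op 0.124
1.39 12.89 [0.4212 0.3076 0.3062] F [  1.4 -18.5   1. ] op 0.124
```

The lid is gripped (about 11.5 mm bar) and raised to its stop. Release, back off and check that the stay holds.

Run:
```python
from h import *
d,w=tilt(p,.85,-.4,[1,0,0],-1)
P=np.array(cmd(H(p,barp(1.35))[0]+.014*d,d)); bot.line_to(P.tolist(),w.tolist(),max_speed=.05); st("back to 1.35")
bot.set_gripper(.35,15); st("open")
bot.line_to((P-.08*d).tolist(),max_speed=.2); bot.hold(.3); st()
c=bot.read_camera("wrist"); cv2.imwrite("pics/w5.png",c["pixels"])
e=H(p,[[.066,-.011,.160],[.116,-.011,.16],barp(1.35)+[.03,0,0],barp(1.35)-[.03,0,0]])
print(fproj(c,e).round().tolist())
cs=bot.read_camera("side"); print(proj(cs,e).round().tolist())
```

```text
back to 1.35 13.18 [0.4212 0.3042 0.3059] F [ 3.6  3.7 -2.9] op 0.125
open 13.68 [0.4212 0.3035 0.306 ] F [0.5 0.2 0.3] op 0.347
 14.53 [0.4443 0.2469 0.3563] F [-0.4  0.4  0.1] op 0.349
[[470.0, 128.0], [478.0, 77.0], [282.0, 185.0], [282.0, 252.0]]
[[239.0, 171.0], [248.0, 160.0], [203.0, 123.0], [190.0, 137.0]]
```

View pics/w5.png

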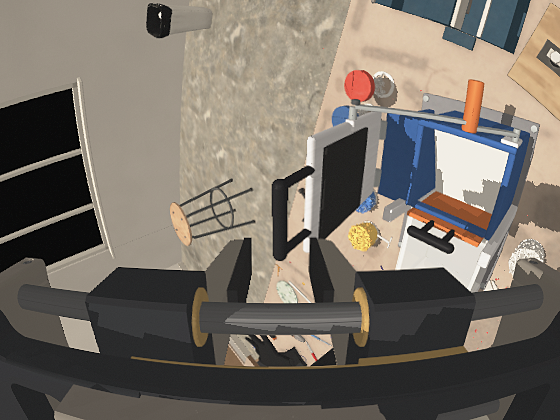

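Wrist view: the lid stands open and locked (bar at (281,185)-(281,255), as predicted for 1.35 rad), peg at (471,130)-(478,82) as predicted. Now to the clip.

Run:
```python
from h import *
an=np.radians(75-90); j=np.array([np.cos(an),np.sin(an),0]); d=np.array([0,0,-1.])
best=None
for s in(1,-1):
    w=rv(d,s*j); q=bot.inverse_kinematics(cmd([.515,-.275,.14],d),w.tolist())
    if q is not None and (best is None or abs(q[5])<abs(best[1][5])): best=(w,q)
w,q=best; print(np.round(q,2),clr(q))
bot.goto(cmd([.515,-.275,.14],d),w.tolist()); bot.set_gripper(.7,15); st()
c=bot.read_camera("wrist"); im=c["pixels"]; u=fproj(c,[.515,-.275,.004])[0]; print("expect",u)
b,g,r=[im[...,i].astype(int) for i in range(3)]
m=((b-r>8)&(b<140)&(b>g+3)).astype(np.uint8); k=np.zeros_like(m); x,y=u.astype(int); k[max(y-60,0):y+60,max(x-60,0):x+60]=255; m=m*(k>0)
m=cv2.morphologyEx(m,cv2.MORPH_CLOSE,np.ones((9,9),np.uint8)); n,l,sx,ce=cv2.connectedComponentsWithStats(m); i=1+np.argmax(sx[1:,4]); print(sx[1:].tolist())
vu=np.argwhere(l==i); P=plane(c,vu[:,::-1].astype(float),.006,True)[:,:2]*1e3
print(cv2.minAreaRect(P.astype(np.float32)),P.mean(0))
x0,y0=max(x-75,0),max(y-75,0); z=cv2.resize(im[y0:y0+150,x0:x0+150],(590,590)); cv2.imwrite("pics/c6.png",z); np.save("c6o.npy",[x0,y0])
```

```text
[-0.7   0.24  1.64 -0.    1.25 -0.44] 0.11354034381634136
 17.2 [ 0.515  -0.275   0.1085] F [ 0.1 -0.1  0.7] op 0.699
expect [280.20544476 201.4393056 ]
[[265, 165, 28, 74, 817]]
((513.2723388671875, -274.9952697753906), (73.2360610961914, 24.69918441772461), 77.4749755859375) [ 511.70205436 -277.93494995]
```

View pics/c6.png

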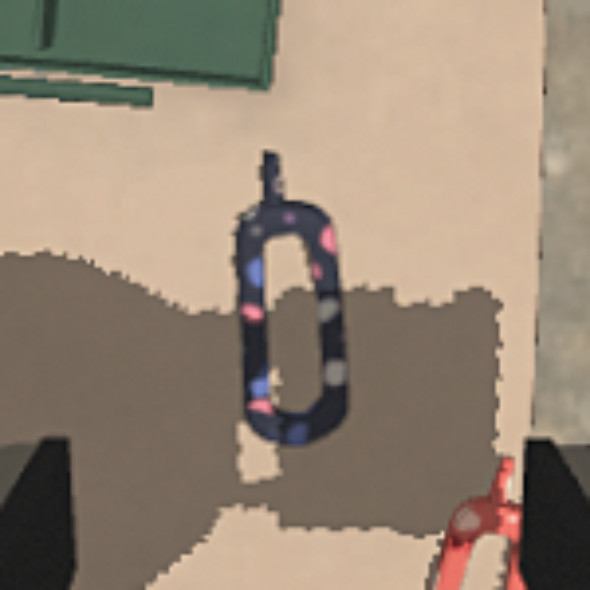

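Wrist zoom: the navy clip's loop is at (292,320) with a short tail pointing up, measured 73×25 mm at (0.513,-0.275), long axis 77°. The red at the lower right is well off to the side. Grasping with a guarded descent.

Run:
```python
from h import *
an=np.radians(77.5-90); j=np.array([np.cos(an),np.sin(an),0]); d=np.array([0,0,-1.]); w=rv(d,j)
if abs(bot.inverse_kinematics(cmd([.513,-.276,.1],d),w.tolist())[5])>2: w=rv(d,-j)
bot.set_gripper(.55,8)
bot.line_to(cmd([.513,-.276,.02],d),w.tolist(),max_speed=.15); F0=np.array(bot.current_contact_force()); st("low")
z=.02
while z>-.008:
    z-=.002; bot.line_to(cmd([.513,-.276,z],d),max_speed=.04); F=np.array(bot.current_contact_force())-F0
    if F[2]>3: break
print("contact tip z",z,F.round(1))
if F[2]>3: bot.line_to(cmd([.513,-.276,z+.0025],d),max_speed=.04)
bot.set_gripper(0,8); st("grip")
bot.line_to(cmd([.513,-.276,.15],d),max_speed=.2); st("up")
```

```text
low 18.6 [ 0.5138 -0.2767 -0.0104] F [-0.1  0.3  0.3] op 0.547
contact tip z -0.004 [-0.4  0.2  6.4]
grip 22.34 [ 0.5129 -0.2759 -0.0331] F [-0.5 -0.4 -0.6] op 0.277
up 23.25 [ 0.5121 -0.2753  0.117 ] F [-0.2  0.4 -0.6] op 0.281
```

The clip is held (25.5 mm). The table contact gives C≈34 mm. Next I'll pick a collision-checked drop pose.

```bash
sed -i 's/^C=.0315/C=.034/' h.py
cat > drop.py <<'E'
from h import *
boxes=np.array([[-65,-47,58,70,0,166],[-65,-47,-70,-58,0,166],[-62,-50,-32,32,0,181],[64,118,-20,-2,100,169],[-50,57,-57,-51,0,132],[-50,57,51,57,0,132],[51,57,-57,57,0,132],[-53,-47,-49,49,0,150],[57,70,-60,0,90,166],[57,70,-10,100,150,215]],float)/1e3
lidpts=np.array([[x,.105-r*np.cos(1.35),.134+r*np.sin(1.35)] for x in(-.056,0,.056) for r in np.linspace(0,.21,22)])
def grid(lo,hi,n=9): return np.stack(np.meshgrid(*[np.linspace(a,b,n) for a,b in zip(lo,hi)],indexing='ij'),-1).reshape(-1,3)
body=grid([-.0945,-.0375,-.20],[.0945,.0375,-.054]); fing=np.r_[grid([.0135,-.012,-.054],[.040,.012,0],6),grid([-.040,-.012,-.054],[-.0135,.012,0],6)]
clip=grid([-.0135,-.0375,-.009],[.0135,.0375,.003],6)
def dist(P):
    return min(np.linalg.norm(np.maximum(np.maximum(b[::2]-P,P-b[1::2]),0),axis=1).min() for b in boxes)
def ev(x0,y0,z0,a,b):
    q0=[0,0,0]; d=np.array([np.tan(b),np.tan(a),-1]);d/=np.linalg.norm(d); j=np.array([1,0,0])-d*d[0]; j/=np.linalg.norm(j)
    R=np.c_[j,np.cross(d,j),d]; f=lambda Q:Q@R.T+[x0,y0,z0]
    B,Fg,Cl=f(body),f(fing),f(clip)
    chute=.05+np.tan(np.radians(26))*(.056+Cl[:,0]); 
    dl=min(np.linalg.norm(B[:,None]-lidpts[None],axis=2).min(),np.linalg.norm(Fg[:,None]-lidpts[None],axis=2).min())-.006
    low=(Cl[:,2]-chute).min()
    return min(dist(B),dl),dist(Fg),dist(Cl),low,d,R,Cl[:,2].max()
if __name__=="__main__":
  out=[]
  for a in(.3,.45,.6,.75):
   for b in(-.6,-.45,-.3,-.15,0):
    for x0 in(0,.012):
     for y0 in(-.01,0,.01):
      for z0 in(.105,.115,.125):
        r=ev(x0,y0,z0,a,b); m=min(r[:3])
        if m<.004 or r[3]<.004: continue
        w=Rn.from_matrix(Rn.from_euler('z',p[2]).as_matrix()@r[5]).as_rotvec(); P=cmd(H(p,[x0,y0,z0])[0],hv(p,r[4]))
        q=bot.inverse_kinematics(P,w.tolist())
        if q is None or clr(q)<.015: continue
        out.append((round(m,4),round(r[3],4),round(clr(q),3),x0,y0,z0,a,b,round(q[5],2)))
  out.sort(key=lambda o:-min(o[0],.012)-.3*min(o[2],.04)+.2*o[5])
  print(len(out)); [print(*o) for o in out[:8]]
E
python3 drop.py
```

```text
0
```

```bash
sed -i 's/-\.054/-.082/g; s/(.105,.115,.125)/(.105,.115,.125,.135)/' drop.py; python3 drop.py
python3 - <<'E'
from drop import *
for b in(-.3,-.15,0):
    r=ev(0,0,.125,.6,b); print(b,[round(float(x),4) for x in r[:4]],r[6])
E
```

```text
19
0.007 0.0133 0.049 0 -0.01 0.125 0.75 0 -0.64
0.0065 0.0125 0.059 0 -0.01 0.125 0.75 -0.15 -0.61
0.0062 0.0125 0.055 0 0 0.125 0.75 -0.15 -0.59
0.0062 0.0133 0.048 0 0 0.125 0.75 0 -0.63
0.0041 0.0063 0.042 0 -0.01 0.115 0.6 -0.15 -0.49
0.005 0.0075 0.034 0 -0.01 0.115 0.6 0 -0.52
0.0072 0.0225 0.055 0 0 0.135 0.75 -0.15 -0.58
0.007 0.0233 0.043 0 -0.01 0.135 0.75 0 -0.63
-0.3 [0.0, 0.002, 0.0132, 0.0153] 0.1561274764407085
-0.15 [0.0017, 0.0073, 0.0141, 0.0163] 0.15492413001853256
0 [0.0054, 0.007, 0.015, 0.0175] 0.15360211328650092
```

Run:
```python
from drop import *
for arg in((.004,-.004,.13,.6,-.05),(.004,-.004,.135,.65,-.05)):
    r=ev(*arg); print([round(float(x),4) for x in r[:4]])
x0,y0,z0,a,b=arg
w=Rn.from_matrix(Rn.from_euler('z',p[2]).as_matrix()@r[5]).as_rotvec().tolist(); d=hv(p,r[4])
T=lambda x,y,z: cmd(H(p,[x,y,z])[0],d)
for P in(T(x0,-.07,.27),T(x0,y0,.25),T(x0,y0,z0)):
    q=bot.inverse_kinematics(P,w); print(np.round(q,2),round(clr(q),3))
bot.goto(T(x0,-.07,.27),w); st("pre"); bot.line_to(T(x0,y0,.24),max_speed=.2); bot.line_to(T(x0,y0,z0),max_speed=.1); st("in chamber")
if np.linalg.norm(bot.current_contact_force())<6 and bot.current_opening()>.2:
    bot.set_gripper(.45,8); bot.hold(.3); st("released")
    bot.line_to(T(x0,y0,.25),max_speed=.2); st("out")
    c=bot.read_camera("wrist"); cv2.imwrite("pics/w7.png",c["pixels"])
```

```text
[0.0088, 0.007, 0.0107, 0.0201]
[0.0144, 0.007, 0.0114, 0.0237]
[-0.38 -0.12  1.9   0.57  1.68 -0.46] 0.005
[-0.25 -0.12  1.94  0.61  1.57 -0.37] 0.003
[-0.25  0.03  2.04  0.62  1.37 -0.52] 0.042
pre 24.81 [0.4417 0.1571 0.2427] F [-0.7  0.4 -0.6] op 0.275
in chamber 26.52 [0.4396 0.2236 0.1086] F [ 0.8  0.1 -0.3] op 0.278
released 27.24 [0.4391 0.2236 0.1079] F [ 0.5  0.3 -0. ] op 0.448
out 27.97 [0.4384 0.2237 0.2218] F [ 0.2  0.3 -0.8] op 0.448
```

View pics/w7.png

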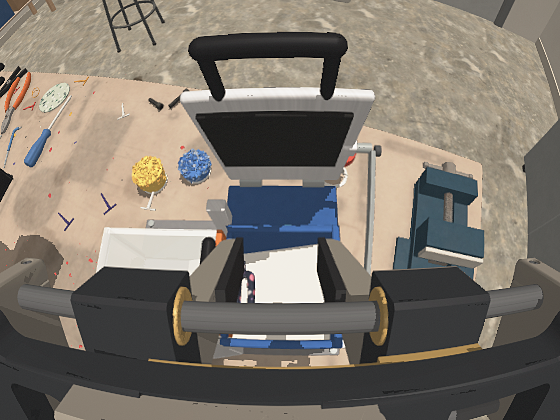

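Wrist view: the clip lies in the chamber at (247,285) against the shut gate, and the lid still stands. Next, the knee peg.

```bash
cat > peg.py <<'E'
from h import *
X=[1,0,0]; q0=np.array(bot.current_joints())
def peg(phi): return np.array([.104,-.053+.058*np.cos(phi),.120+.058*np.sin(phi)])
o=[]
for s in(1,-1):
    d,w=tilt(p,.6,-.1,X,s); q=bot.inverse_kinematics(cmd(H(p,peg(.76))[0]-.06*d,d),w.tolist())
    if q is not None: o.append((abs(q[5]-q0[5]),s))
s=min(o)[1]; d,w=tilt(p,.6,-.1,X,s); T=lambda phi,g: cmd(H(p,peg(phi))[0]-(.008+g)*d,d)
phis=np.radians([43.6,36,28,20,12,4,-4,-9])
for ph,g in((.76,.07),(.76,.02),(phis[-1],0)):
    q=bot.inverse_kinematics(T(ph,g),w.tolist()); print(np.round(q,2),round(clr(q),3))
up=np.array(bot.current_ee_pos()); bot.line_to((up+[0.02,-.08,.05]).tolist(),max_speed=.25); bot.set_gripper(0,10)
bot.goto(T(.76,.07),w.tolist()); st("pre peg")
bot.line_to(T(.76,.01),max_speed=.12); st("over peg"); F0=np.array(bot.current_contact_force())
for ph in phis:
    bot.line_to(T(ph,-.002),max_speed=.05); st(f"phi {np.degrees(ph):.0f}")
    if np.linalg.norm(np.array(bot.current_contact_force())-F0)>30: break
c=bot.read_camera("side"); cv2.imwrite("pics/s8a.png",c["pixels"])
bot.hold(.6); c=bot.read_camera("side"); cv2.imwrite("pics/s8b.png",c["pixels"])
a,b=[cv2.imread(f"pics/s8{k}.png")[80:230,150:290] for k in"ab"]; print("moved px",int((cv2.absdiff(a,b).max(2)>40).sum()))
E
python3 peg.py
```

```text
[-0.25  0.22  1.62  0.54  1.58  1.19] 0.049
[-0.2   0.25  1.68  0.56  1.49  1.18] 0.04
[-0.16  0.33  1.72  0.58  1.36  1.15] 0.03
pre peg 30.72 [0.5459 0.175  0.1964] F [0.2 0.  0. ] op 0.005
over peg 31.37 [0.54   0.2086 0.1473] F [-0.  -0.4 -0.3] op 0.004
phi 44 31.76 [0.5384 0.2152 0.1369] F [ 0.5 -1.5  1.5] op 0.007
phi 36 32.06 [0.5381 0.2205 0.1308] F [ 0.3 -0.9  0.5] op 0.007
phi 28 32.37 [0.5377 0.2247 0.1237] F [ 0.  -1.   0.4] op 0.006
phi 20 32.67 [0.5376 0.228  0.1163] F [ 0.1 -0.1  0.4] op 0.005
phi 12 32.98 [0.5375 0.2302 0.1084] F [ 0.  -0.5 -0.3] op 0.003
phi 4 33.29 [0.5375 0.2313 0.1004] F [-0.5  0.3  0.9] op 0.002
phi -4 33.6 [0.5375 0.2312 0.0923] F [-0.5 -0.6  0.4] op 0.006
phi -9 33.85 [0.5376 0.2306 0.0874] F [-0.6 -0.5  1.3] op 0.006
moved px 1958
```

The lid is sinking. I'll retreat, then press gently on the bar to make sure it is fully shut.

Run:
```python
from h import *
X=[1,0,0]; R=Rn.from_rotvec(bot.current_tool_rot()).as_matrix(); d0=R[:,2]
t=np.array(bot.current_ee_pos()); bot.line_to((t-.09*d0).tolist(),max_speed=.15); st("off")
s=-1 if bot.current_joints()[5]>0 else 1
d,w=tilt(p,.6,-.2,X,s); B=H(p,barp(0))[0]
T=lambda g: (np.array(cmd(B-.006*d,d))+[0,0,g]).tolist()
for g in(.1,0): q=bot.inverse_kinematics(T(g),w.tolist()); print(np.round(q,2),round(clr(q),3))
bot.goto(T(.10),w.tolist()); st("above bar"); bot.hold(1.0)
bot.line_to(T(.015),max_speed=.12); F0=np.array(bot.current_contact_force())
g=.015
while g>-.014:
    g-=.002; bot.line_to(T(g),max_speed=.04); F=np.array(bot.current_contact_force())-F0
    if np.linalg.norm(F)>10: break
print("contact g",g,F.round(1)); bot.hold(.3); st()
bot.line_to(T(.10),max_speed=.2); st()
cs=bot.read_camera("side"); ref=cv2.imread("pics/side0.png"); 
cv2.imwrite("pics/s9.png",cs["pixels"]); 
for n,(x0,y0,x1,y1) in {"lid":(187,165,235,190),"bar":(232,185,262,212)}.items():
    print(n,"diff px",int((cv2.absdiff(ref[y0:y1,x0:x1],cs["pixels"][y0:y1,x0:x1]).max(2)>40).sum()),"of",(x1-x0)*(y1-y0))
```

```text
off 35.3 [0.5465 0.1805 0.1612] F [-0.   0.1 -0.3] op 0.004
[-0.39  0.01  1.82  0.46  1.73  1.08] 0.037
[-0.39  0.13  1.91  0.46  1.55  0.98] 0.074
above bar 35.89 [0.4356 0.1231 0.2145] F [ 0.9 -0.3  0.4] op 0.006
contact g -0.003000000000000001 [-4.6  0.  14.7]
 40.3 [0.4358 0.1228 0.1146] F [-2.6 -1.8 14.7] op 0.005
 40.97 [0.4348 0.1226 0.2139] F [-0.2  0.2 -0.4] op 0.005
lid diff px 0 of 1200
bar diff px 0 of 810
```

The lid region is identical to the starting image (0 pixels differ), so the lid is shut. Now the gate.

```bash
cat > gate.py <<'E'
from h import *
Y=[0,1,0]; q0=bot.current_joints(); G=H(p,[-.056,0,.174])[0]
o=[]
for s in(1,-1):
  for a,b in((.6,-.4),(.5,-.35),(.6,-.5)):
    d,w=tilt(p,a,b,Y,s); P=[cmd(G+.010*d+[0,0,h],d) for h in(.06,0)]+[cmd(G-.06*d,d)]
    Q=[bot.inverse_kinematics(x,w.tolist()) for x in P]
    if all(q is not None for q in Q): o.append((abs(Q[2][5]-q0[5])>2.2,-min(clr(q) for q in Q),s,a,b,np.round(Q[2],2).tolist()))
o.sort(key=lambda x:x[:2]); [print(x) for x in o]
_,_,s,a,b,_=o[0]; d,w=tilt(p,a,b,Y,s)
T=lambda g,h: (np.array(cmd(G+g*d,d))+[0,0,h]).tolist()
bot.set_gripper(.3,25); 
bot.goto(T(-.09,.03),w.tolist()); bot.line_to(T(-.05,0),max_speed=.15); bot.line_to(T(.010,0),max_speed=.06); st("at grip")
if np.linalg.norm(bot.current_contact_force())>8: raise SystemExit("contact")
bot.set_gripper(0,25); st("gripped")
if not .08<bot.current_opening()<.2: raise SystemExit("no grip")
b4=bot.read_camera("side")["pixels"]
for h in(.02,.04,.052,.06):
    bot.line_to(T(.010,h),max_speed=.08); st(f"h {h}")
    if np.linalg.norm(bot.current_contact_force())>30: break
bot.hold(1.2); af=bot.read_camera("side")["pixels"]; cv2.imwrite("pics/s10a.png",b4); cv2.imwrite("pics/s10b.png",af)
cv2.imwrite("pics/w10.png",bot.read_camera("wrist")["pixels"]); cv2.imwrite("pics/sc10.png",bot.read_camera("scene")["pixels"])
def navy(im): 
    r=im[195:285,155:250].astype(int); return int(((r.max(2)<75)).sum())
print("dark px in dry box",navy(b4),navy(af),navy(cv2.imread("pics/side0.png")))
E
python3 gate.py
```

```text
(np.False_, np.float64(-0.02876583507716865), -1, 0.6, -0.4, [-0.22, 0.06, 1.83, 0.45, 1.76, -0.18])
(np.False_, np.float64(-0.025720175137055212), -1, 0.6, -0.5, [-0.2, 0.15, 1.76, 0.43, 1.81, -0.11])
(np.False_, np.float64(-0.007760985993710112), -1, 0.5, -0.35, [-0.17, 0.01, 1.84, 0.4, 1.72, -0.15])
at grip 44.45 [0.3661 0.2278 0.14  ] F [-0.7 -0.1  0. ] op 0.297
gripped 44.84 [0.363  0.2278 0.1411] F [-7.8 -3.6 11.1] op 0.122
h 0.02 45.29 [0.363  0.2277 0.16  ] F [-7.9 -1.4 -0.9] op 0.121
h 0.04 45.69 [0.3631 0.2277 0.1804] F [-8.7 -1.3 -2.1] op 0.122
h 0.052 45.99 [0.3631 0.2278 0.1925] F [-9.2 -1.7 -1.8] op 0.118
h 0.06 46.24 [0.3631 0.2277 0.2005] F [-9.8 -1.7 -2.3] op 0.117
dark px in dry box 358 205 525
```

Run:
```python
from h import *
d,w=tilt(p,.6,-.4,[0,1,0],-1); G=H(p,[-.056,0,.174])[0]
T=lambda g,h: (np.array(cmd(G+g*d,d))+[-.003,0,h]).tolist()
for h in(.04,.02,.006,.001,-.002,-.004,-.006):
    bot.line_to(T(.010,h),max_speed=.06); F=bot.current_contact_force(); st(f"h {h}")
    if F[2]>15: break
bot.set_gripper(.3,15); bot.line_to(T(-.07,0),max_speed=.15); st("off")
bot.set_gripper(0); t=np.array(bot.current_ee_pos()); bot.line_to((t+[.06,-.06,.06]).tolist(),max_speed=.25); st()
s=bot.read_camera("side"); a=bot.read_camera("scene"); 
S,A=s["pixels"],a["pixels"]; S0,A0=cv2.imread("pics/side0.png"),cv2.imread("pics/scene0.png")
for n,I,I0,(x0,y0,x1,y1) in(("side",S,S0,(160,160,262,285)),("scene",A,A0,(160,145,262,242))):
    D=(cv2.absdiff(I,I0).max(2)>40).astype(np.uint8); m=np.zeros_like(D); m[y0:y1,x0:x1]=1; nn,l,q,ce=cv2.connectedComponentsWithStats(D*m)
    print(n,[(q[i].tolist()) for i in range(1,nn) if q[i,4]>4])
im=np.zeros((600,800,3),np.uint8)
Z=lambda I,x0,y0,w,h,k:cv2.resize(I[y0:y0+h,x0:x0+w],None,fx=k,fy=k,interpolation=cv2.INTER_CUBIC)
im[:600,:400]=Z(S,160,150,100,150,4); im[:400,400:]=Z(A,162,145,100,100,4)
cv2.imwrite("pics/fin.png",im)
```

```text
h 0.04 48.08 [0.3631 0.2278 0.1802] F [-0.8 -1.  -1.2] op 0.122
h 0.02 48.56 [0.3631 0.2278 0.1595] F [-0.3 -2.3 -0.6] op 0.119
h 0.006 48.94 [0.3631 0.2278 0.1454] F [ 1.8 -3.1 -1.8] op 0.121
h 0.001 49.19 [0.363  0.2279 0.141 ] F [ 0.8 -4.4  2.7] op 0.118
h -0.002 49.44 [0.363  0.228  0.1409] F [-2.6 -8.7 19. ] op 0.12
off 50.57 [0.39   0.1865 0.2014] F [ 0.4  0.6 -0.1] op 0.295
 51.67 [0.4501 0.1266 0.2614] F [-0.8  0.8  0.8] op 0.004
side [[160, 160, 16, 13, 80], [255, 160, 6, 2, 7], [254, 239, 8, 10, 52], [160, 248, 12, 14, 52], [167, 262, 5, 4, 9], [255, 262, 4, 3, 8], [242, 266, 20, 19, 222], [180, 272, 17, 13, 84]]
scene [[245, 145, 3, 4, 6], [249, 148, 2, 3, 5], [241, 218, 21, 19, 207], [251, 235, 11, 7, 49]]
```

View pics/fin.png

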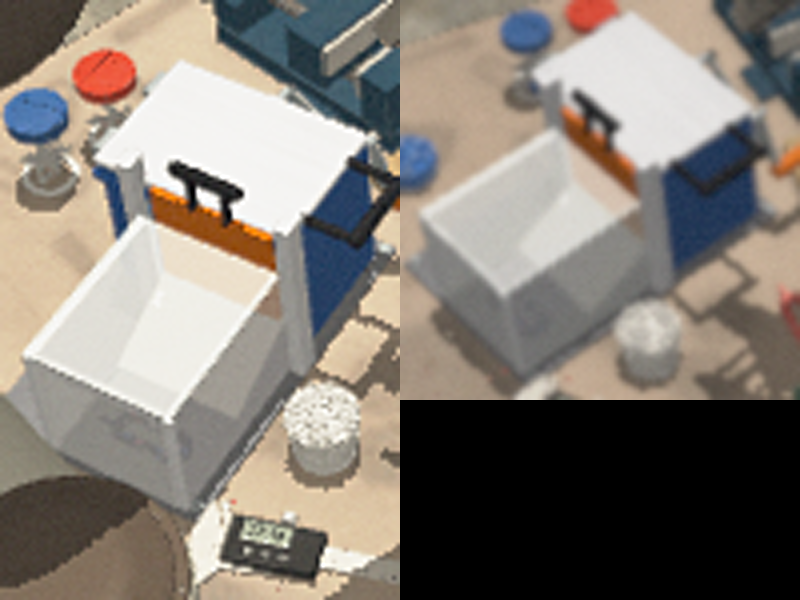

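Final view: lid and gate are shut exactly as at the start, and a clip-shaped mark shows through the dry box wall at (145,435) left and (535,315) right. I'll check that numerically, then hand in.

Run:
```python
from h import *
ok=0
for n,(x0,y0,x1,y1) in(("side",(182,240,205,270)),("scene",(180,210,215,235))):
    c=bot.read_camera(n); I0=cv2.imread(f"pics/{n}0.png"); D=cv2.absdiff(c["pixels"],I0).max(2)[y0:y1,x0:x1]; v=np.argwhere(D>12)
    if len(v):
        u=v.mean(0)[::-1]+[x0,y0]; X=plane(c,u,.015)[0]; h=H([0,0,-p[2]],X-[p[0],p[1],0])[0]; print(n,len(v),u.round(),"hatch xy",h.round(3)); ok+=-.202<h[0]<-.062
print(ok,bot.current_clock(),bot.current_contact_force())
if ok==2: bot.job_done(); print("done")
```

```text
side 48 [192. 258.] hatch xy [-0.173  0.009  0.015]
scene 5 [196. 226.] hatch xy [-0.167 -0.032  0.015]
2 51.875 [-0.46621245  0.00458939 -0.1424645 ]
the job is handed in; nothing more can be done
done
```

The navy clip is in the dry box, the lid and gate are both shut, and I handed the job in at about 52 s of the 72 s allowed. The doors were never open together.

I raised the lid by its bar until the stay locked, then released the clip into the chamber. Next I pressed the knee peg down about 45 mm and the lid sank shut; a press on the bar of about 15 N confirmed it. Only then did I lift the gate about 59 mm, hold it 1.2 s, and push it down until it met about 19 N at its stop.

**Last checks**
- **Doors:** no door edge had moved between the start and end side pictures. The lid and gate areas match.
- **Clip:** a clip-shaped mark shows through the dry box wall in both cameras, at hatch x about -0.17 m. The two views differ by about 4 cm in y. The scene view rests on only 5 faint pixels, so the side view is the better one.
- **Red clips:** I never touched them. I did not measure their positions again at the end.
- **Robot:** it stood clear of everything, with wrist force near zero.

**What disagreed**
- The real fingertips end about 34 mm short of the reported TCP. My first grasp of the bar closed on nothing because of this, and I measured the offset by touch and corrected for it.
- Before that I felt along the tool axis and touched the lid's bar lightly, about 2 N, with the lid still shut.

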